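# Push a coffee pod along its tray into the third lane

### The arm

A 6-joint arm with a two-finger parallel gripper is mounted at the origin on a cart in front of the work surface, level with it; the furniture and walls round the work are solid. World frame = base frame: x ahead of the robot, y to its left, z up, the work surface at z = 0. Lengths are in mm, angles in rad, forces in N, time in s.
With the tool pointing down it reaches from about 350 to 975 mm from the base axis. Payload 7.1 kg.
Tool frame: the origin (TCP) lies on the centre line of the jaws, within the pads' length; the fingertips stand 17 mm ahead of it and the grasp point (between the pads) lies 2 mm behind it; z points along the fingers, y is the direction in which the jaws open and shut (so a half turn about z gives the same grasp; the last joint's range is limited). The gripper opens to 88 mm and grips with 3 to 60 N. Pads are 20 mm wide; open, the fingers measure 115 mm over their backs; the gripper's body (75 mm by 178 mm) begins 61 mm behind the grasp point.
Start: joints at [1.253, 0.423, 1.63, -0, 1.089, -0.019], TCP at [183.952, 597.299, 239.675] pointing down, gripper open.
Joint ranges: [-3, 3], [-0.9, 2.11], [0.09, 2.58], [-1.31, 4.45], [0.11, 2.69], [-2.54, 2.54]. Speed limits (rad/s): [2.39, 2.39, 3.01, 3.14, 3.14, 3.14].

### API

Orientations are given as a rotation vector (axis times angle).
In Python, from workcell import ctrl, imaging, workorder gives the robot as it stands. The module is installed in compiled form; this text tells all that it offers.
- The arm moves only by the shell command python3 -m crank 'ROWS' [OPENING]. ROWS is JSON, a list of rows, each an object with "travel": the shift along the tool's x, y, z as a fraction of full scale, a list of three; "turn": the turn about the tool's z as a fraction of full scale. In form: [{"travel": [dx, dy, dz], "turn": turn}, ...]. A call has 1 to 20 rows; each row shifts and turns the pose as measured when the row begins, along the tool's axes as they then stand; what a row does not reach is not made up. Full scale, the value 1, is 5 cm for a shift and 0.1 rad for a turn. A row lasts 1/10 s, in which the tool goes at most 50 mm and 8.59 degrees, less where a joint would pass 70% of its speed; a pose out of reach is approached as far as the arm can. A call with a number of a shift or a turn outside -1 to 1 is refused whole. A call with a gripper value outside its range is refused whole. OPENING is the gripper command: -1 is shut, 1 is fully open, values between are in proportion, set as the call begins (- or left out, the last holds). The fingers move at their own pace and stop on an object; the grip force is fixed at half the most. Time passes only in rows, so rows that do not move let the fingers close. It gives the time, the measured TCP pose, the force and the opening at its end, in the units of the state.
- ctrl.get_obs(): the state, without advancing time (a new reading comes with each control period).
- imaging.get_image(name): name is "scene" or "top" or "wrist"; returns the picture (420x560x3 uint8, blue, green, red); there is no depth.
- imaging.camera_info(name): a dict with "camera_matrix" (3x3 intrinsics, pixels), "rvec" (rotation vector, rad) and "tvec" (3), from world to camera coordinates, as OpenCV has them. Camera axes: x right, y down, z forward; pixel columns grow to the right and rows downward; lengths in mm; the calibration is good to about 2 mm. A picture is of the moment at which its call begins: read the wrist's pose just before it. camera_info takes no time and is no camera call; for the wrist camera it gives the pose at the moment of the call.
- workorder.close_job(): hands the job in, once; it reports no verdict.
The state is a dict: "t": time; "qpos": joint angles; "qvel": joint speeds; "joint_torque": joint torques, N m; "ee_pos": TCP position; "orientation": TCP orientation; "ft_force": force on the tool from outside, world axes, zero at the start; "moment": the same for the moment, N m; "width": finger opening in mm.
Only numpy, scipy, OpenCV 4.12 (cv2) and the standard library are available. Lean on these libraries where they do the work, as an engineer would, in place of code of your own. Each camera call takes 0.05 s, during which the arm holds its last target.

### The job

The loose red coffee pod in the front channel of the pod tray belongs with its twin in the third lane. Counting the lane gaps from the left, use a fingertip to push the pod along the front rail past the first two gaps, then push it through the third gap and up that lane until it rests against the red pod at the back. Only push it, never lift or tip it, and leave the other pods, the mugs and the carton where they are.

Things in the scene. Friction and masses are not known exactly. Their poses are not given: they have to be found in the camera images.
- pod_tray: Fixed wooden coffee-pod tray lying flat, 158 mm deep (its x) by 332 mm wide (its y); origin at the centre of its underside, x to its back (away from the robot), y to its left, z up. Floor 5 mm above the worktop; front wall ends at 12, rails at 15, end and back walls at 18 mm. A channel runs along its front, open behind to five lanes. Steel lips overhang by 4 mm and hold the pods' rims down.
- channel_left (a point): Point on the floor at the left end of the front channel's centre line (tray x = -48.5, y = +158 mm). The channel, 51 mm wide (tray x = -74 to -23 mm), runs from here 316 mm to the right, along tray -y. Its first 52 mm are the loading bay: behind that is a closed deck with a cork pad, not a gap.
- first_gap (a point): Point on the floor in the middle of the first gap from the left (tray x = -23, y = +79.5 mm). Gaps two to five follow every 53 mm to the right (tray y = +26.5, -26.5, -79.5, -132.5 mm). Each is 49 mm wide and opens into a lane that runs 96 mm straight back (tray +x) to the back wall at tray x = +73 mm, room for two pods.
- pod: The loose red coffee pod to be pushed, 22 g: an upturned cup 38 mm high standing on its round rim, 46 mm in diameter and 3 mm thick; the body above the rim tapers from 37 mm diameter to 31 mm near the top. Origin at the centre of its underside, z up. It starts in the channel, in the loading bay or in front of the first gap, and slides easily on the tray floor. It can be pushed by its body above the rails.
- mate_pod: An equal red pod at the back of the third lane, against the back wall (centre at tray x = +49 mm); origin at the centre of its underside. When the two touch, their centres are 46 mm apart.
- green_pod: Equal pod in green, at the back of the first, second or fourth lane; origin at the centre of its underside. Stays there.
- blue_pod: Equal pod in blue, at the back of the first, second or fourth lane. Stays there.
- purple_pod: Equal pod in purple, at the back of the first, second or fourth lane. Stays there.
- yellow_pod_1: Equal pod in yellow, at the back of the fifth lane. Stays there.
- yellow_pod_2: Equal pod in yellow, in front of the other one in the fifth lane. Stays there.
- green_mug: Green mug, 96 mm high, behind the tray; origin at the centre of its underside. Stays there.
- striped_mug: Striped mug, 95 mm high, behind the tray; origin at the centre of its underside. Stays there.
- pod_carton: White carton, 150x75x58 mm, right of and behind the tray; origin at the centre of its underside. Stays there.

How it is judged (in metres and radians):
On the way, in this order (a step that is already met when the one before it is completed fails the run):
1. the pod, in the channel, passes in front of the second gap (y of pod in the frame of pod_tray between 0.0065 and 0.0465 m and x of pod in the frame of pod_tray below -0.035 m), for 0.05 s.
2. the pod, in the channel, is in front of the third gap (y of pod in the frame of pod_tray between -0.0415 and -0.01 m and x of pod in the frame of pod_tray below -0.028 m), for 0.05 s.
At the end, for the whole second after the job is handed in: The pod rests flat in the third lane from the left (within 5 mm of its centre line), at most 3 mm from touching the red pod at the back, which is still at the back wall; every other pod is within 8 mm, the mugs and the carton within 15 mm, of where they began (y of pod in the frame of pod_tray between -0.0315 and -0.0215 m and x of pod in the frame of pod_tray above -0.001 m and distance between pod and mate_pod below 0.049 m and x of mate_pod in the frame of pod_tray above 0.045 m and angle between pod's own z axis and vertical below 0.08 rad and linear speed of pod below 0.01 m/s and distance of each of mate_pod, green_pod, blue_pod, purple_pod, yellow_pod_1, yellow_pod_2 from where it was at the start of the episode below 0.008 m and distance of each of green_mug, striped_mug, pod_carton from where it was at the start of the episode below 0.015 m).
It fails at once if the pod is lifted by more than 8 mm off the tray floor (z of pod in the frame of pod_tray above 0.013 m).
It fails at once if the pod is tipped by more than 0.35 rad (angle between pod's own z axis and vertical above 0.35 rad).
It fails at once if another pod is moved by more than 15 mm (distance of any of mate_pod, green_pod, blue_pod, purple_pod, yellow_pod_1, yellow_pod_2 from where it was at the start of the episode above 0.015 m).
It fails at once if a mug or the carton is moved by more than 15 mm (distance of any of green_mug, striped_mug, pod_carton from where it was at the start of the episode above 0.015 m).
It also fails if it takes over 54 s, if anything falls off the work surface, if the arm or the gripper's body presses on something with over 40 N, if the wrist force passes 120 N, or if a joint passes its speed limit or range.

## Working session

There is one attempt and no reset: what is moved stays moved. The work goes in short steps, Python scripts to look and compute and a shell command to move; the robot and the scene stay as the last step left them, time stands still between calls to the robot, and variables do not carry over. Pictures are saved under pics/ and viewed, and the job is handed in when it is done.

```bash
mkdir -p pics; python3 - <<'E'
from workcell import ctrl, imaging
import cv2
print(ctrl.get_obs())
for n in ("scene","top"):
    cv2.imwrite(f"pics/{n}0.png",imaging.get_image(n)); print(n,imaging.camera_info(n))
E
```

```text
{'t': 0.0, 'qpos': array([ 1.25299464e+00,  4.23831590e-01,  1.63066962e+00,  2.93624804e-05,
        1.08858047e+00, -1.90076877e-02]), 'qvel': array([1.02882526e-04, 1.30766769e-03, 1.55825580e-03, 2.04116893e-04,
       2.86815543e-05, 2.67009148e-04]), 'joint_torque': array([-1.55672231e-03, -5.44638383e+01, -2.73658866e+01,  6.42588688e-02,
        2.26851652e-02, -1.08849135e-04]), 'ee_pos': array([183.79169809, 596.82675347, 238.9154525 ]), 'orientation': array([-4.67580628e-01, -3.10632232e+00,  2.29881838e-03]), 'ft_force': array([ 0.01138334,  0.37453741, -0.23755288]), 'moment': array([ 0.01491484, -0.00020237,  0.02247032]), 'width': 87.63839745157338}
scene {'camera_matrix': array([[466.61611076,   0.        , 277.96762502],
       [  0.        , 466.61611076, 208.79118554],
       [  0.        ,   0.        ,   1.        ]]), 'rvec': array([ 2.36748158, -0.63884865,  0.22595408]), 'tvec': array([-552.78363348,  239.136775  , 1053.6254861 ])}
top {'camera_matrix': array([[432.19905903,   0.        , 281.1120459 ],
       [  0.        , 432.19905903, 207.97713787],
       [  0.        ,   0.        ,   1.        ]]), 'rvec': array([ 2.15575755, -2.12416079,  0.15887972]), 'tvec': array([-63.53948638, 598.8647751 , 904.30275566])}
```

View pics/scene0.png

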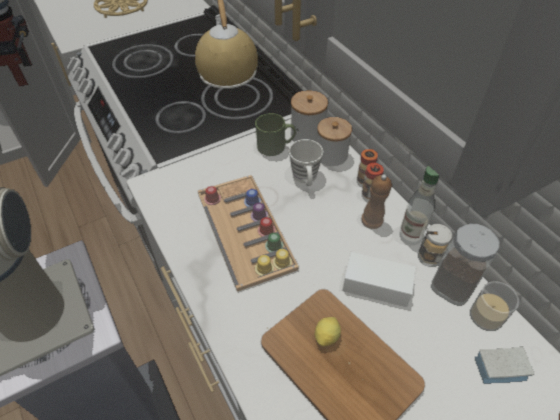

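View pics/top0.png

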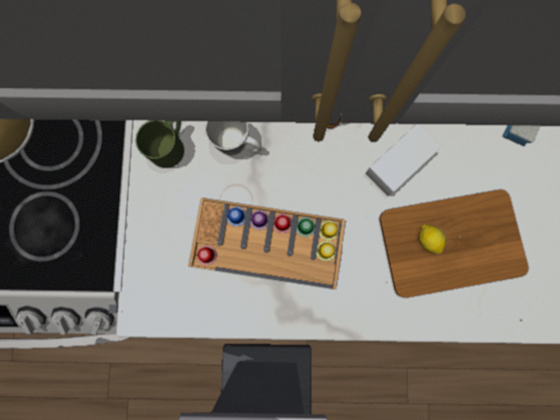

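```bash
cat > h.py <<'E'
import numpy as np, cv2
from workcell import ctrl, imaging
def cam(n):
    c=imaging.camera_info(n); R=cv2.Rodrigues(np.array(c["rvec"],float))[0]
    return np.array(c["camera_matrix"]),R,np.array(c["tvec"],float)
def back(C,uv,z):
    K,R,t=C; d=R.T@np.linalg.solve(K,[uv[0],uv[1],1]); o=-R.T@t
    return o+d*(z-o[2])/d[2]
def proj(C,P):
    K,R,t=C; return cv2.projectPoints(np.array(P,float).reshape(-1,3),cv2.Rodrigues(R)[0],t,K,None)[0].reshape(-1,2)
E
python3 - <<'E'
from h import *
im=cv2.imread("pics/top0.png"); cv2.imwrite("pics/top0z.png",cv2.resize(im[190:295,180:355],None,fx=4.5,fy=4.5,interpolation=cv2.INTER_CUBIC))
cv2.imwrite("pics/scene0z.png",cv2.resize(cv2.imread("pics/scene0.png")[165:295,180:310],None,fx=4.5,fy=4.5,interpolation=cv2.INTER_CUBIC))
T=cam("top")
print(proj(T,[[0,0,0],[184,597,240]]), back(T,(268,243),0))
E
```

```text
[[ 250.74422267  494.19631686]
 [-126.41696386  438.18238895]] [525.65945523 -25.79579264   0.        ]
```

View pics/top0z.png

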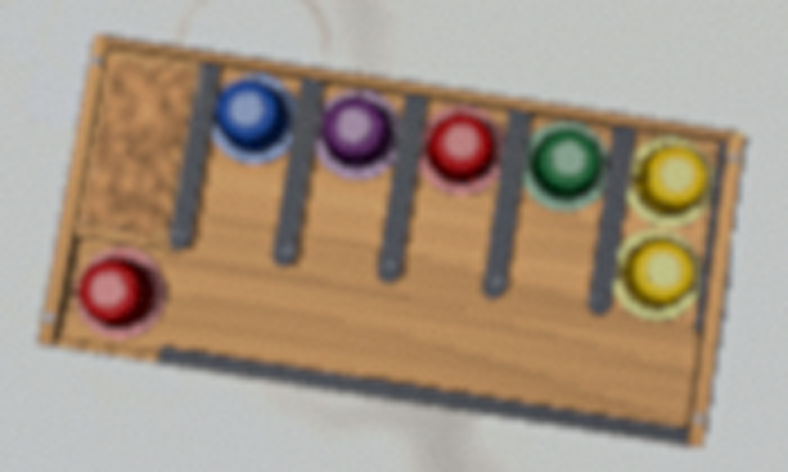

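View pics/scene0z.png

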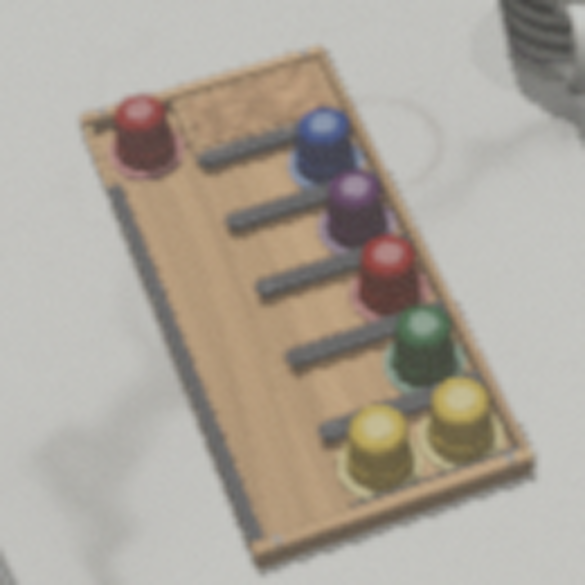

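```bash
cat > fit.py <<'E'
from h import *
from scipy.optimize import least_squares
def toW(p,P):
    P=np.atleast_2d(np.array(P,float)); c,s=np.cos(p[2]),np.sin(p[2])
    return np.c_[p[0]+c*P[:,0]-s*P[:,1],p[1]+s*P[:,0]+c*P[:,1],P[:,2]]
E
python3 - <<'E'
from fit import *
T=cam("top");S=cam("scene")
C=[[79,166,18],[79,-166,18],[-79,166,18],[-79,-166,18]]
z=lambda L,o:(np.array(L)+.5)/4.5-.5+np.array(o)
ut=z([(100,38),(745,135),(42,345),(698,443)],(180,190))
us=z([(322,48),(533,460),(84,120),(260,550)],(180,165))
for w in ((1,0),(0,1),(1,1)):
    f=lambda p:np.r_[w[0]*(proj(T,toW(p,C))-ut).ravel(),w[1]*(proj(S,toW(p,C))-us).ravel()]
    r=least_squares(f,[525,-25,-.15]);print(r.x,r.fun.round(2))
p=r.x
c,s=np.cos(p[2]),np.sin(p[2])
def inv(W): d=np.array(W[:2])-p[:2]; return np.array([c*d[0]+s*d[1],-s*d[0]+c*d[1]]).round(1)
# pod: top highlights at z=43
for n,a in dict(red=(112,290),blue=(246,110),pur=(353,127),mate=(462,143),green=(569,160),y1=(673,177),y2=(661,270)).items():
    W=back(T,z(a,(180,190)),5+38);print(n,W.round(1),inv(W))
W=back(T,z((118,292),(180,190)),8);print("rim",W,inv(W))
E
```

```text
[ 5.25534543e+02 -2.50429008e+01 -1.36675202e-01] [-1.15 -0.98  0.47 -0.7  -1.01  0.12  1.66  1.36  0.   -0.    0.   -0.
 -0.   -0.   -0.    0.  ]
[ 5.25070694e+02 -2.78093132e+01 -1.39349345e-01] [ 0.   -0.    0.   -0.    0.    0.    0.    0.    0.52 -0.98  1.34 -0.36
 -1.03 -1.17 -0.86  1.63]
[ 5.25423674e+02 -2.59959726e+01 -1.37747505e-01] [-0.68 -1.    0.92 -0.56 -0.61  0.09  2.04  1.49  0.23 -1.43  1.15 -1.05
 -1.26 -1.58 -0.95  0.98]
red [496.6 110.   43. ] [-47.2 130.8]
blue [585.1  48.2  43. ] [49.  81.7]
pur [577.5  -4.4  43. ] [48.6 28.6]
mate [570.4 -57.7  43. ] [ 48.9 -25.2]
green [ 562.9 -109.9   43. ] [ 48.6 -78. ]
y1 [ 555.3 -160.5   43. ] [  48.  -129.1]
y2 [ 510.1 -154.6   43. ] [   2.5 -129.5]
rim [497.16457134 113.31283862   8.        ] [-47.1 134.1]
```

```bash
python3 -m crank '[{"travel":[-0.8,-0.6,0],"turn":0},{"travel":[-0.8,-0.6,0],"turn":0},{"travel":[-0.8,-0.6,0],"turn":0},{"travel":[-0.8,-0.6,0],"turn":0},{"travel":[-0.8,-0.6,0],"turn":0},{"travel":[-0.8,-0.6,0],"turn":0},{"travel":[-0.8,-0.6,0],"turn":0},{"travel":[-0.8,-0.6,0],"turn":0},{"travel":[0,0,0],"turn":0}]' -1
python3 - <<'E'
from h import *
cv2.imwrite("pics/w1.png",imaging.get_image("wrist"));C=cam("wrist");print(C[1],-C[1].T@C[2],ctrl.get_obs()["ee_pos"],ctrl.get_obs()["t"])
np.savez("w1.npz",K=C[0],R=C[1],t=C[2])
E
```

```text
t: 1.0
ee_pos: [420.0, 270.2, 236.5]
orientation: [-0.459, -3.107, 0.005]
ft_force: [-0.5, 0.6, -0.7]
width: 19.3
[[ 0.28914577  0.95728013 -0.00307862]
 [ 0.92577484 -0.27880839  0.25535629]
 [ 0.24358916 -0.0766853  -0.96684212]] [351.40081135 292.67227056 381.83016312] [418.76267664 271.78247075 236.41745555] 1.05
```

View pics/w1.png

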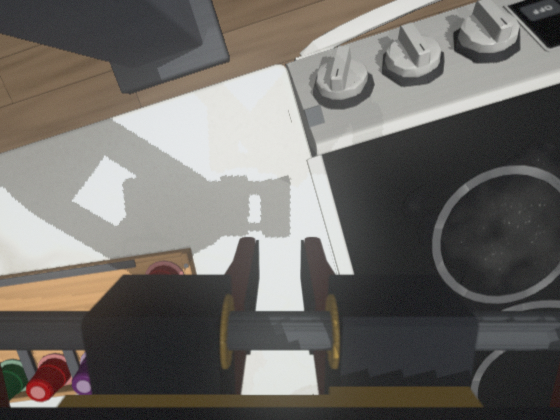

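```bash
python3 -m crank '[{"travel":[-0.58,-0.4,0.4],"turn":0},{"travel":[-0.58,-0.4,0.4],"turn":0},{"travel":[-0.58,-0.4,0.4],"turn":0},{"travel":[-0.58,-0.4,0.4],"turn":0},{"travel":[0,0,0],"turn":0}]' -1
python3 - <<'E'
from h import *
cv2.imwrite("pics/w2.png",imaging.get_image("wrist"));C=cam("wrist");print(-C[1].T@C[2],ctrl.get_obs()["ee_pos"],ctrl.get_obs()["t"],ctrl.get_obs()["width"])
np.savez("w2.npz",K=C[0],R=C[1],t=C[2])
E
```

```text
t: 1.55
ee_pos: [507.9, 164.5, 154.1]
orientation: [-0.448, -3.108, -0.002]
ft_force: [0.3, 1.0, 0.1]
width: 0.4
[439.54830413 185.53458793 300.41358652] [507.31800696 165.73931427 155.04913912] 1.6 0.6041083581622723
```

View pics/w2.png

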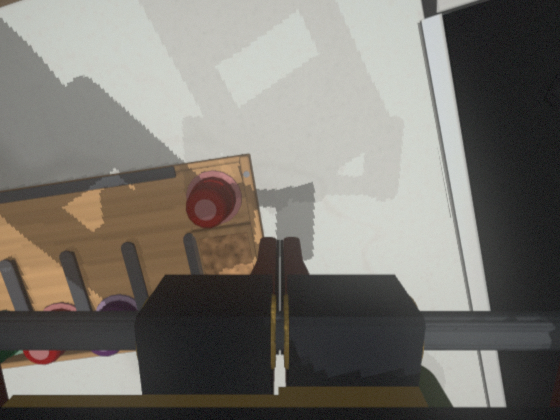

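```bash
python3 - <<'E'
from fit import *
d=np.load("w2.npz");W=(d["K"],d["R"],d["t"])
p=[525.4,-25,-.137]
for u,z,n in [((249,156),18,"FL"),((190,235),15,"r1"),((129,243),15,"r2"),((68,252),15,"r3"),((8,260),15,"r4"),((208,207),43,"podtop"),((213,201),8,"rim")]:
    w=back(W,u,z);c,s=np.cos(p[2]),np.sin(p[2]);e=w[:2]-p[:2];print(n,w.round(1),(c*e[0]+s*e[1]).round(1),(-s*e[0]+c*e[1]).round(1))
im=cv2.imread("pics/w2.png");cv2.imwrite("pics/w2z.png",cv2.resize(im[140:370,0:270],None,fx=2.6,fy=2.6,interpolation=cv2.INTER_CUBIC))
E
```

```text
FL [467.7 153.2  18. ] -81.5 168.7
r1 [516.4  86.3  15. ] -24.1 109.0
r2 [508.7  35.3  15. ] -24.8 57.4
r3 [501.7 -16.7  15. ] -24.6 5.0
r4 [494.  -68.2  15. ] -25.2 -47.0
podtop [492.3 116.   43. ] -52.1 135.2
rim [495.7 112.3   8. ] -48.1 131.9
```

View pics/w2z.png

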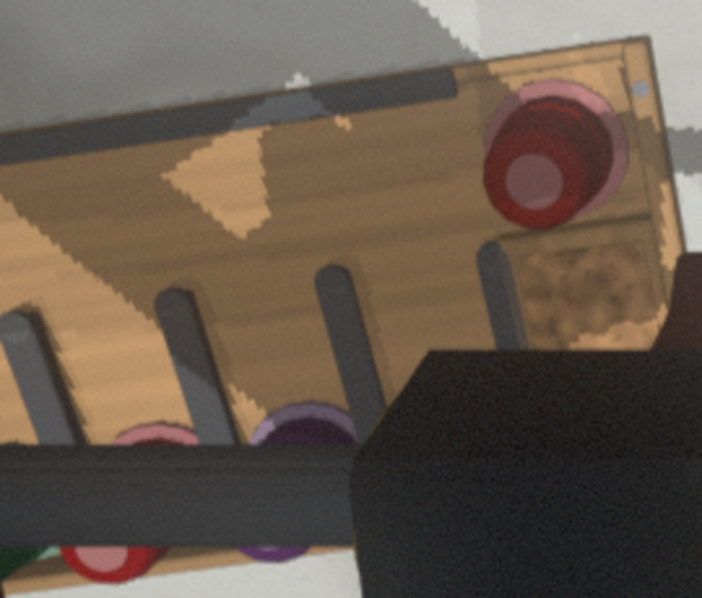

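```bash
python3 -m crank '[{"travel":[0,0,0.8],"turn":0},{"travel":[0,0,0.8],"turn":0},{"travel":[0,0,0.6],"turn":0},{"travel":[0,0,0],"turn":0},{"travel":[0,0,0],"turn":0}]' -1
```

```text
t: 2.1
ee_pos: [506.8, 175.0, 46.2]
orientation: [0.438, 3.107, 0.01]
ft_force: [-0.1, -0.4, -0.0]
width: 0.7
```

```bash
python3 -m crank '[{"travel":[0,0,0],"turn":0}]' -1; python3 - <<'E'
from h import *
from scipy.spatial.transform import Rotation as Ro
o=ctrl.get_obs();print(o["ee_pos"]);R=Ro.from_rotvec(o["orientation"]).as_matrix();print(R.round(3))
print(proj(cam("top"),[o["ee_pos"]+R[:,2]*17]))
im=imaging.get_image("top");cv2.imwrite("pics/t2.png",cv2.resize(im[170:310,160:370],None,fx=3.8,fy=3.8,interpolation=cv2.INTER_CUBIC))
E
```

```text
t: 2.2
ee_pos: [506.9, 176.2, 47.5]
orientation: [0.436, 3.106, 0.011]
ft_force: [-0.2, -0.4, 0.1]
width: 0.4
[506.8755327  176.18341002  47.51728277]
[[-0.961  0.275  0.006]
 [ 0.275  0.961  0.006]
 [-0.004  0.007 -1.   ]]
[[175.67072821 249.13511018]]
```

View pics/t2.png

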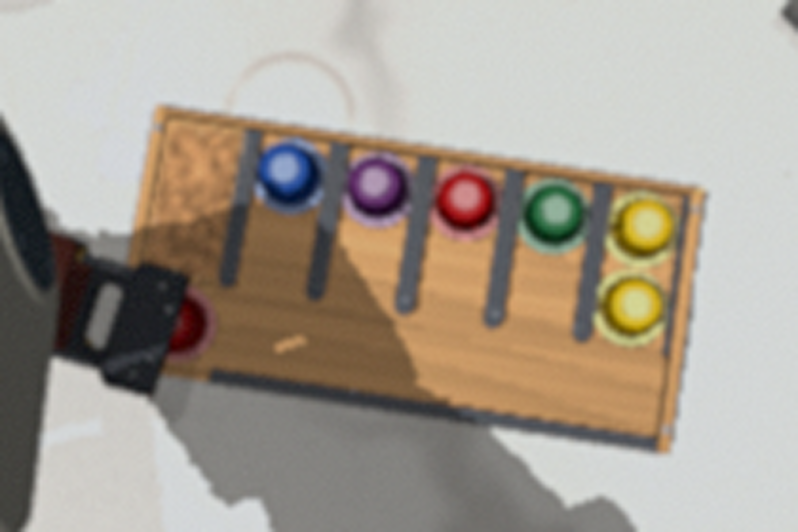

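```bash
python3 -m crank '[{"travel":[-0.02,-0.16,0.1],"turn":0},{"travel":[-0.02,-0.16,0.05],"turn":0},{"travel":[-0.02,-0.16,0],"turn":0},{"travel":[-0.02,-0.16,0],"turn":0},{"travel":[0,0,0],"turn":0}]' -1
```

```text
t: 2.75
ee_pos: [504.1, 142.1, 43.5]
orientation: [0.436, 3.099, 0.016]
ft_force: [0.4, -0.1, 0.6]
width: 0.5
```

```bash
python3 -m crank '[{"travel":[-0.01,-0.16,0],"turn":0},{"travel":[-0.01,-0.16,0],"turn":0},{"travel":[-0.01,-0.16,0],"turn":0},{"travel":[-0.01,-0.16,0],"turn":0},{"travel":[0,0,0],"turn":0}]' -1;  python3 - <<'E'
from h import *
im=imaging.get_image("top");cv2.imwrite("pics/t3.png",cv2.resize(im[170:310,160:370],None,fx=3.8,fy=3.8,interpolation=cv2.INTER_CUBIC))
im=imaging.get_image("wrist");cv2.imwrite("pics/w3.png",im)
E
```

```text
t: 3.25
ee_pos: [496.7, 107.5, 43.2]
orientation: [0.437, 3.099, 0.016]
ft_force: [0.9, -0.4, 0.6]
width: 0.5
```

View pics/t3.png

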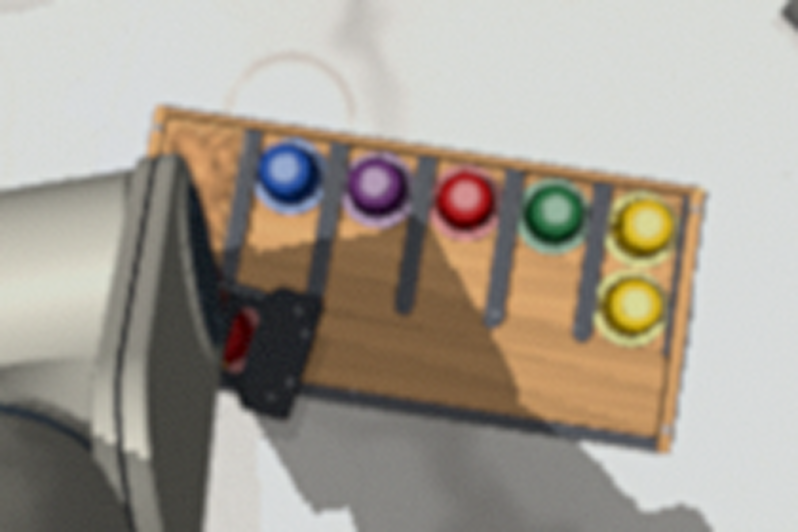

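View pics/w3.png

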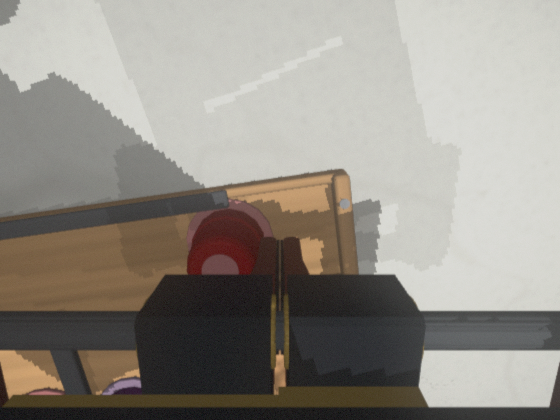

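```bash
python3 -m crank '[{"travel":[-0.022,-0.16,0],"turn":0},{"travel":[-0.022,-0.16,0],"turn":0},{"travel":[-0.022,-0.16,0],"turn":0},{"travel":[-0.022,-0.16,0],"turn":0},{"travel":[-0.022,-0.16,0],"turn":0},{"travel":[-0.022,-0.16,0],"turn":0},{"travel":[0,0,0],"turn":0}]' -1;  python3 - <<'E'
from h import *
im=imaging.get_image("wrist");cv2.imwrite("pics/w4.png",im)
d=ctrl.get_obs()["ee_pos"][:2]-[525.4,-24];c,s=np.cos(-.137),np.sin(-.137);print(c*d[0]+s*d[1],-s*d[0]+c*d[1])
E
```

```text
t: 4.05
ee_pos: [489.8, 56.5, 42.8]
orientation: [0.436, 3.098, 0.017]
ft_force: [0.6, -0.7, -0.5]
width: 0.3
-46.129248357984636 75.23260545880902
```

View pics/w4.png

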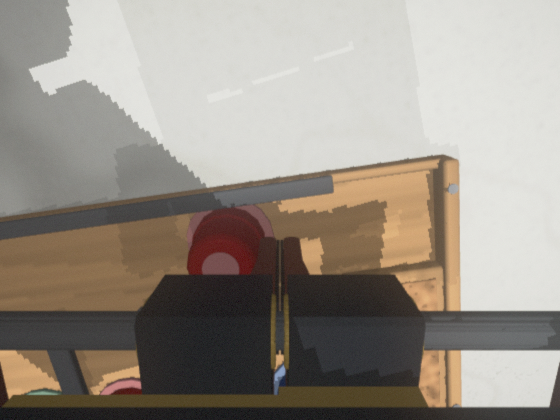

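```bash
python3 -m crank '[{"travel":[-0.022,-0.16,0],"turn":0},{"travel":[-0.022,-0.16,0],"turn":0},{"travel":[-0.022,-0.16,0],"turn":0},{"travel":[-0.022,-0.16,0],"turn":0},{"travel":[-0.022,-0.16,0],"turn":0},{"travel":[-0.022,-0.16,0],"turn":0},{"travel":[0,0,0],"turn":0}]' -1;  python3 - <<'E'
from h import *
im=imaging.get_image("wrist");C=cam("wrist");np.savez("w5.npz",K=C[0],R=C[1],t=C[2]);cv2.imwrite("pics/w5.png",im)
im=imaging.get_image("scene");cv2.imwrite("pics/s5.png",cv2.resize(im[165:295,180:310],None,fx=4.5,fy=4.5,interpolation=cv2.INTER_CUBIC))
d=ctrl.get_obs()["ee_pos"][:2]-[525.4,-24];c,s=np.cos(-.137),np.sin(-.137);print(c*d[0]+s*d[1],-s*d[0]+c*d[1])
E
```

```text
t: 4.8
ee_pos: [482.8, 4.9, 42.4]
orientation: [0.435, 3.098, 0.017]
ft_force: [-0.0, -0.5, 1.2]
width: 0.8
-46.006469842395006 23.475040233827517
```

View pics/w5.png

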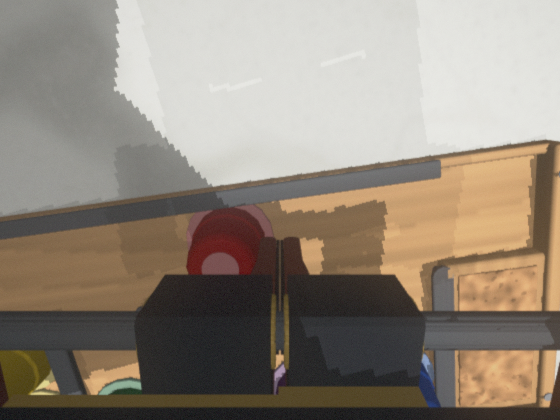

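View pics/s5.png

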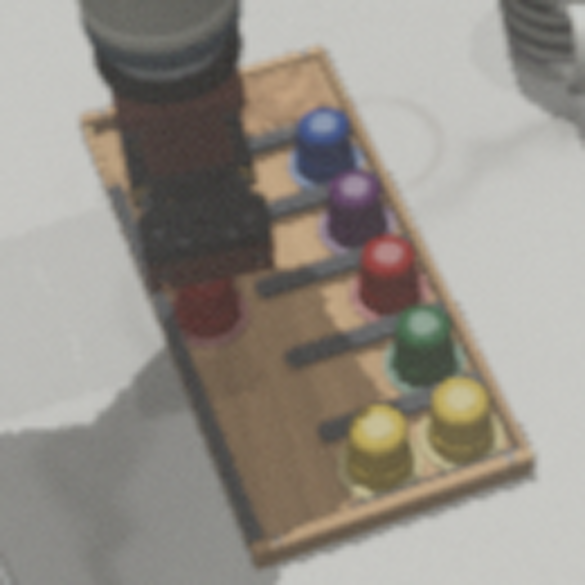

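```bash
python3 -m crank '[{"travel":[-0.022,-0.16,0],"turn":0},{"travel":[-0.02,-0.14,0],"turn":0},{"travel":[-0.01,-0.06,0],"turn":0},{"travel":[0,0,0],"turn":0}]' -1
python3 -m crank '[{"travel":[0.02,0.2,0],"turn":0},{"travel":[0.02,0.2,0],"turn":0},{"travel":[0,0,-0.6],"turn":0},{"travel":[0,0.2,-0.8],"turn":0},{"travel":[0.8,0.2,-0.2],"turn":0},{"travel":[0.8,0.2,0],"turn":0},{"travel":[0,0,0],"turn":0}]' 0
python3 - <<'E'
from h import *
im=imaging.get_image("wrist");C=cam("wrist");np.savez("w6.npz",K=C[0],R=C[1],t=C[2]);cv2.imwrite("pics/w6.png",im)
im=imaging.get_image("top");cv2.imwrite("pics/t6.png",cv2.resize(im[190:295,180:355],None,fx=4.5,fy=4.5,interpolation=cv2.INTER_CUBIC))
E
```

```text
t: 5.3
ee_pos: [480.5, -13.5, 42.1]
orientation: [0.433, 3.098, 0.017]
ft_force: [-0.0, 0.3, 0.1]
width: 0.5
t: 6.0
ee_pos: [413.6, 63.3, 124.4]
orientation: [0.432, 3.098, 0.019]
ft_force: [-0.2, -0.5, -0.8]
width: 43.4
```

View pics/w6.png

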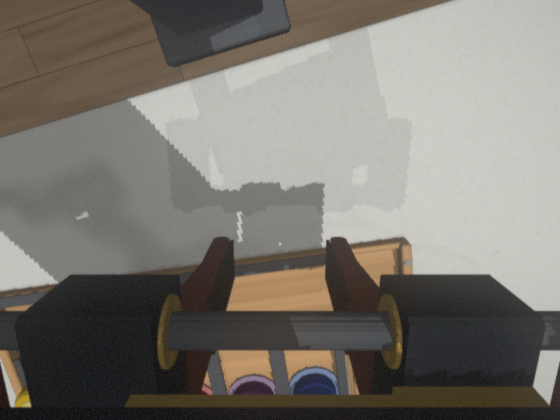

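View pics/t6.png

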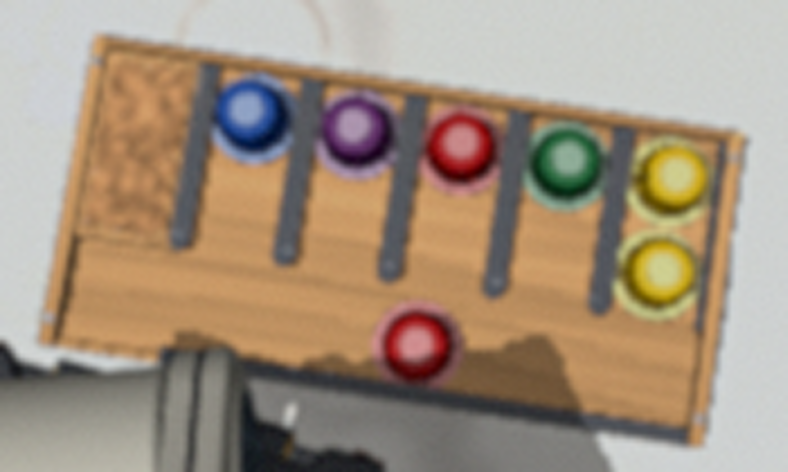

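```bash
cat > m.py <<'E'
from fit import *
import sys
T=cam("top")
# refit tray from pod tops: mates lane positions
z=lambda L:(np.array(L)+.5)/4.5-.5+np.array((180,190))
C=[[49,79.5,43],[49,26.5,43],[49,-26.5,43],[49,-79.5,43],[49,-132.5,43],[3,-132.5,43]]
ut=z([(246,110),(353,127),(462,143),(569,160),(673,177),(661,270)])
p=least_squares(lambda p:(proj(T,toW(p,C))-ut).ravel(),[525,-24,-.137]).x
def tray(W):
    c,s=np.cos(p[2]),np.sin(p[2]);d=np.array(W[:2])-p[:2]; return np.array([c*d[0]+s*d[1],-s*d[0]+c*d[1]])
E
python3 - <<'E'
from m import *
print(p, tray(back(T,z((416,343)),43)), tray(ctrl.get_obs()["ee_pos"]),tray([480.5,-13.5]))
im=cv2.imread("pics/t6.png");h=cv2.cvtColor(im,cv2.COLOR_BGR2HSV)
m=((h[...,0]<8)|(h[...,0]>172))&(h[...,1]>150)
n,l,s,c=cv2.connectedComponentsWithStats(m.astype('uint8'));print([(c[i],s[i,4]) for i in range(1,n) if s[i,4]>500])
E
```

```text
[ 5.25530018e+02 -2.35797294e+01 -1.41411977e-01] [-49.67498595 -20.64160289] [-118.70798581   70.07666425] [-46.00117557   3.63253142]
[(array([460.59496753, 150.11282468]), np.int32(2464)), (array([417.77507344, 347.04028535]), np.int32(2383))]
```

```bash
python3 -m crank '[{"travel":[-0.5,-0.2,0],"turn":0},{"travel":[-0.5,-0.2,0],"turn":0},{"travel":[-0.4,-0.2,0],"turn":0},{"travel":[0,0,0],"turn":0},{"travel":[0,0,0],"turn":0}]' -1
python3 - <<'E'
from m import *
o=ctrl.get_obs();print(tray(o["ee_pos"]),o["ee_pos"][2])
E
```

```text
t: 6.6
ee_pos: [484.1, 13.4, 125.1]
orientation: [0.429, 3.091, 0.021]
ft_force: [0.6, -0.7, 0.1]
width: 7.6
[-46.21910351  30.77487362] 125.06861524178564
```

```bash
python3 -m crank '[{"travel":[0,0,0.6],"turn":0},{"travel":[0,0,0.6],"turn":0},{"travel":[0,0,0.3],"turn":0},{"travel":[0,0,0],"turn":0},{"travel":[0,0,0],"turn":0}]' -1
python3 - <<'E'
from m import *
o=ctrl.get_obs();print(tray(o["ee_pos"]),o["ee_pos"][2])
E
```

```text
t: 7.1
ee_pos: [485.4, 16.1, 47.9]
orientation: [0.428, 3.091, 0.021]
ft_force: [0.1, 0.4, 0.6]
width: 0.3
[-45.30263591  33.62548446] 47.90966437705268
```

```bash
python3 -m crank '[{"travel":[-0.02,-0.14,0.06],"turn":0},{"travel":[-0.02,-0.14,0.04],"turn":0},{"travel":[-0.02,-0.14,0],"turn":0},{"travel":[-0.02,-0.12,0],"turn":0},{"travel":[-0.01,-0.06,0],"turn":0},{"travel":[0,0,0],"turn":0},{"travel":[0,0,0],"turn":0}]' -1
python3 - <<'E'
from m import *
o=ctrl.get_obs();print(tray(o["ee_pos"]),o["ee_pos"][2])
E
```

```text
t: 7.8
ee_pos: [482.9, -17.0, 45.3]
orientation: [0.429, 3.085, 0.022]
ft_force: [0.3, 0.1, -0.1]
width: 0.5
[-43.13377897   0.48751776] 45.34357445742644
```

Needs 3 mm more.

```bash
python3 -m crank '[{"travel":[0,-0.06,0],"turn":0},{"travel":[0,0,0],"turn":0}]' -1
python3 - <<'E'
from m import *
o=ctrl.get_obs();print(tray(o["ee_pos"]),o["ee_pos"][2])
E
```

```text
t: 8.0
ee_pos: [482.2, -19.9, 45.4]
orientation: [0.428, 3.085, 0.022]
ft_force: [-0.4, -0.2, 0.5]
width: 0.4
[-43.41371749  -2.51033313] 45.40115642321266
```

```bash
python3 -m crank '[{"travel":[0.02,0.2,0],"turn":0},{"travel":[0.02,0.2,0],"turn":0},{"travel":[0,0,-0.6],"turn":0},{"travel":[0,0.1,-0.8],"turn":0},{"travel":[0.7,0,-0.2],"turn":-0.7},{"travel":[0.7,0,0],"turn":-0.7},{"travel":[0,0,0],"turn":0},{"travel":[0,0,0],"turn":0}]' -1
python3 - <<'E'
from m import *
from scipy.spatial.transform import Rotation as Ro
o=ctrl.get_obs();print(tray(o["ee_pos"]),o["ee_pos"][2]);R=Ro.from_rotvec(o["orientation"]).as_matrix();print(np.arctan2(-R[0,1],R[1,1])-p[2], R[:,2])
im=imaging.get_image("top");cv2.imwrite("pics/t7.png",cv2.resize(im[190:295,180:355],None,fx=4.5,fy=4.5,interpolation=cv2.INTER_CUBIC))
E
```

```text
t: 8.8
ee_pos: [416.7, 27.8, 126.9]
orientation: [0.198, 3.107, 0.02]
ft_force: [0.1, 0.5, -0.0]
width: 0.3
[-115.00664413   35.47912773] 126.89820998291707
0.014252620303996988 [ 0.02946887  0.01094445 -0.99950578]
```

View pics/t7.png

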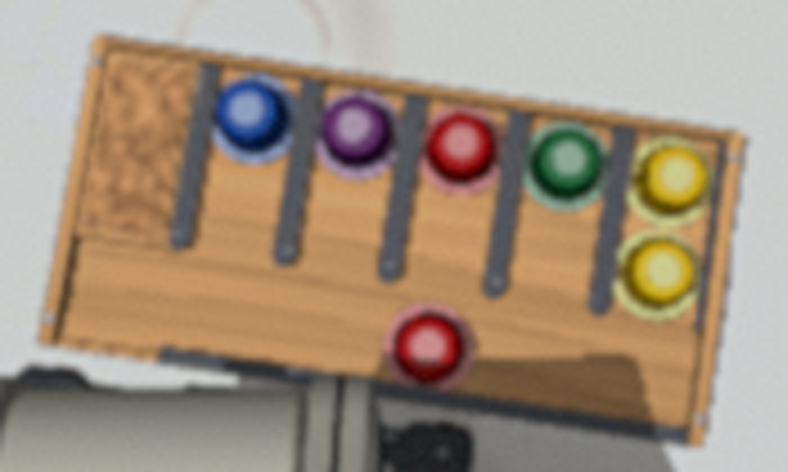

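```bash
python3 -m crank '[{"travel":[0,-0.4,0],"turn":0},{"travel":[0,-0.4,0],"turn":0},{"travel":[0,-0.36,0],"turn":0},{"travel":[0,0,0],"turn":0},{"travel":[0,0,0],"turn":0}]' -1
python3 - <<'E'
from m import *
print(tray(back(T,z((428,345)),43)))
o=ctrl.get_obs();print(tray(o["ee_pos"]),o["ee_pos"][2])
E
```

```text
t: 9.35
ee_pos: [414.1, -30.9, 125.1]
orientation: [0.201, 3.105, 0.02]
ft_force: [-0.8, -0.6, 0.3]
width: 0.5
[-49.71752864 -26.48200834]
[-109.24556804  -22.97155588] 125.13705167538758
```

```bash
python3 -m crank '[{"travel":[0,-0.03,0.6],"turn":0},{"travel":[0,-0.03,0.6],"turn":0},{"travel":[0,0,0.3],"turn":0},{"travel":[0,0,0.06],"turn":0},{"travel":[0,0,0],"turn":0},{"travel":[0,0,0],"turn":0}]' -1
python3 - <<'E'
from m import *
o=ctrl.get_obs();print(tray(o["ee_pos"]),o["ee_pos"][2])
E
```

```text
t: 9.95
ee_pos: [421.3, -30.4, 45.2]
orientation: [0.2, 3.1, 0.02]
ft_force: [0.6, 0.4, 0.2]
width: 0.3
[-102.19357128  -21.41284261] 45.2095732686183
```

```bash
python3 -m crank '[{"travel":[-0.08,-0.05,0.02],"turn":0},{"travel":[-0.1,-0.05,0.02],"turn":0},{"travel":[-0.1,-0.02,0.02],"turn":0},{"travel":[0,0,0],"turn":0}]' -1
python3 - <<'E'
from m import *
o=ctrl.get_obs();print(tray(o["ee_pos"]),o["ee_pos"][2])
im=imaging.get_image("wrist");cv2.imwrite("pics/w8.png",im)
E
```

```text
t: 10.35
ee_pos: [438.0, -38.8, 44.9]
orientation: [0.199, 3.095, 0.02]
ft_force: [-0.6, 0.6, 0.6]
width: 0.2
[-84.55688214 -27.3716779 ] 44.85730899326228
```

View pics/w8.png

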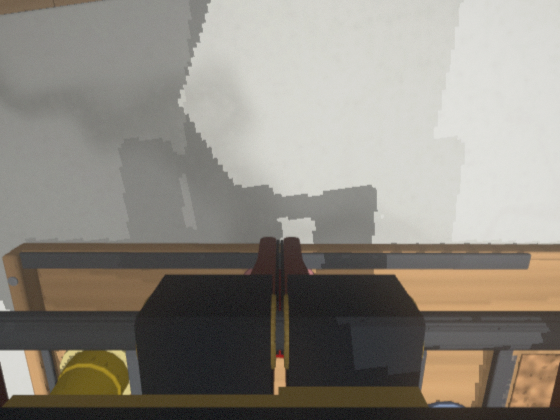

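```bash
python3 -m crank '[{"travel":[-0.12,0,0.01],"turn":0},{"travel":[-0.12,0,0.01],"turn":0},{"travel":[-0.12,0,0.01],"turn":0},{"travel":[-0.12,0,0.01],"turn":0},{"travel":[0,0,0],"turn":0}]' -1
python3 - <<'E'
from m import *
o=ctrl.get_obs();print(tray(o["ee_pos"]),o["ee_pos"][2],o["ft_force"])
im=imaging.get_image("top");cv2.imwrite("pics/t9.png",cv2.resize(im[190:295,180:355],None,fx=4.5,fy=4.5,interpolation=cv2.INTER_CUBIC))
im=imaging.get_image("scene");cv2.imwrite("pics/s9.png",cv2.resize(im[165:295,180:310],None,fx=4.5,fy=4.5,interpolation=cv2.INTER_CUBIC))
E
```

```text
t: 10.9
ee_pos: [463.5, -42.1, 43.8]
orientation: [0.2, 3.096, 0.02]
ft_force: [-0.1, -0.0, 0.2]
width: 0.4
[-58.84802353 -27.07611814] 43.809857179411594 [-0.10152195 -0.0300421   0.24355049]
```

View pics/t9.png

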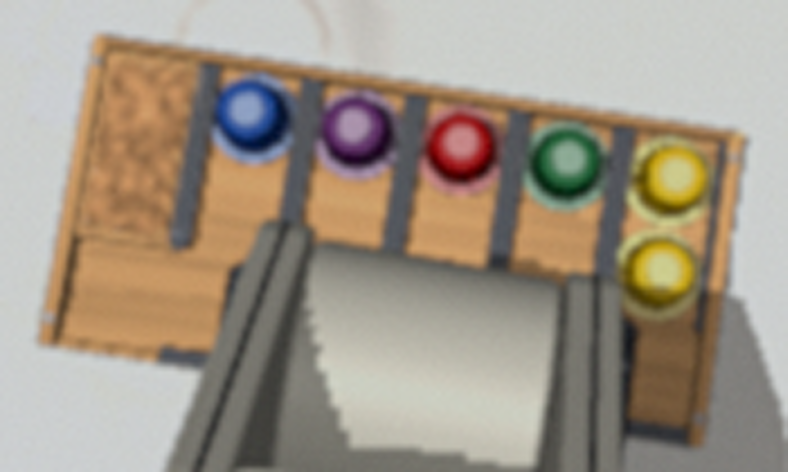

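View pics/s9.png

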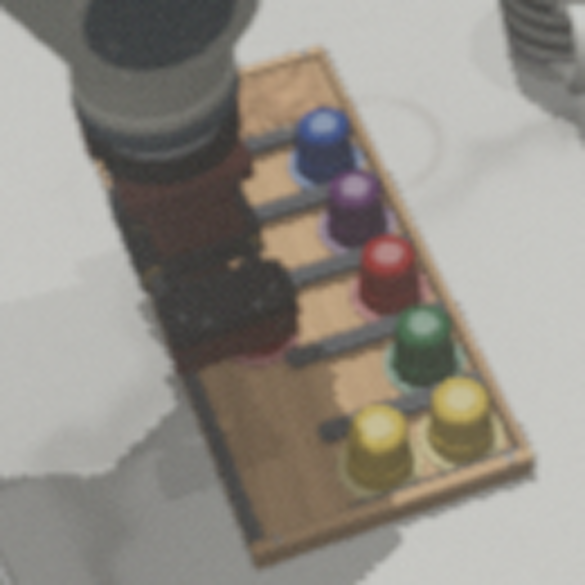

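```bash
python3 -m crank '[{"travel":[-0.1,0,0.01],"turn":0},{"travel":[-0.1,0,0],"turn":0},{"travel":[-0.1,0,0],"turn":0},{"travel":[-0.1,0,0],"turn":0},{"travel":[-0.04,0,0],"turn":0},{"travel":[0,0,0],"turn":0}]' -1
python3 - <<'E'
from m import *
o=ctrl.get_obs();print(tray(o["ee_pos"]),o["ee_pos"][2],o["ft_force"])
im=imaging.get_image("top");cv2.imwrite("pics/t10.png",cv2.resize(im[190:295,180:355],None,fx=4.5,fy=4.5,interpolation=cv2.INTER_CUBIC))
im=imaging.get_image("scene");cv2.imwrite("pics/s10.png",cv2.resize(im[165:295,180:310],None,fx=4.5,fy=4.5,interpolation=cv2.INTER_CUBIC))
E
```

```text
t: 11.6
ee_pos: [485.6, -44.9, 43.9]
orientation: [0.2, 3.098, 0.02]
ft_force: [0.2, -0.2, -0.2]
width: 0.2
[-36.55836861 -26.76488131] 43.86324926210817 [ 0.18112543 -0.16220144 -0.17927727]
```

View pics/t10.png

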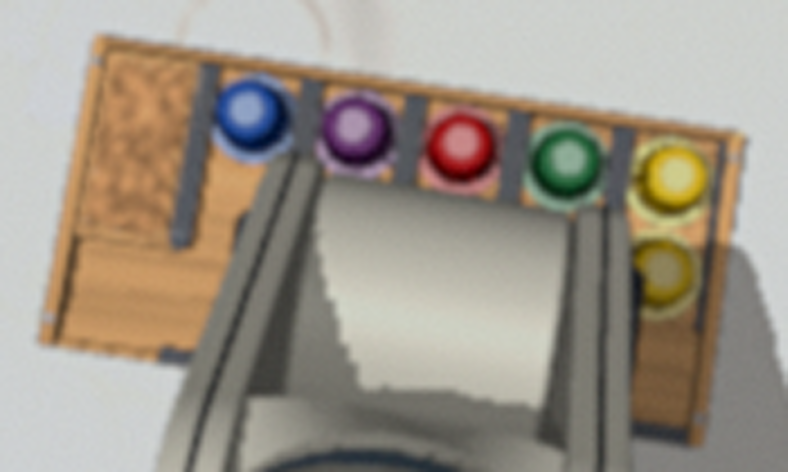

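View pics/s10.png

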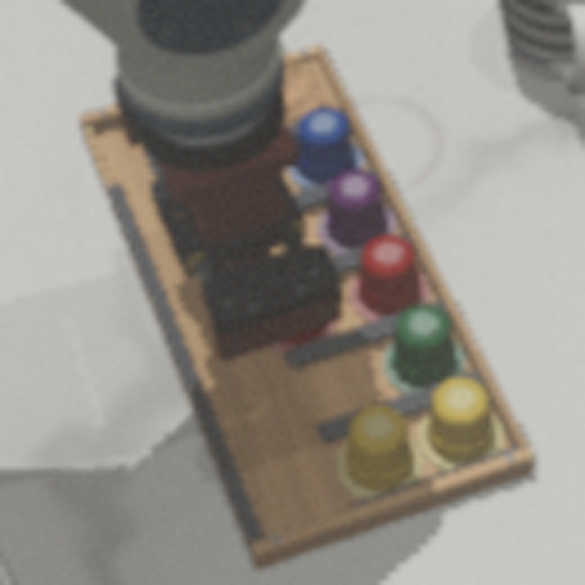

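```bash
python3 -m crank '[{"travel":[-0.06,0,0],"turn":0},{"travel":[-0.06,0,0],"turn":0},{"travel":[0,0,0],"turn":0}]' -1
python3 - <<'E'
from m import *
o=ctrl.get_obs();print(tray(o["ee_pos"]),o["ee_pos"][2],o["ft_force"])
im=imaging.get_image("scene");cv2.imwrite("pics/s11.png",cv2.resize(im[200:265,215:290],None,fx=8,fy=8,interpolation=cv2.INTER_CUBIC))
E
```

```text
t: 12.0
ee_pos: [491.1, -45.6, 44.0]
orientation: [0.2, 3.098, 0.02]
ft_force: [0.3, 0.3, 0.1]
width: 0.2
[-31.00186144 -26.69201426] 44.02760887265894 [0.30518421 0.28780628 0.05624116]
```

View pics/s11.png

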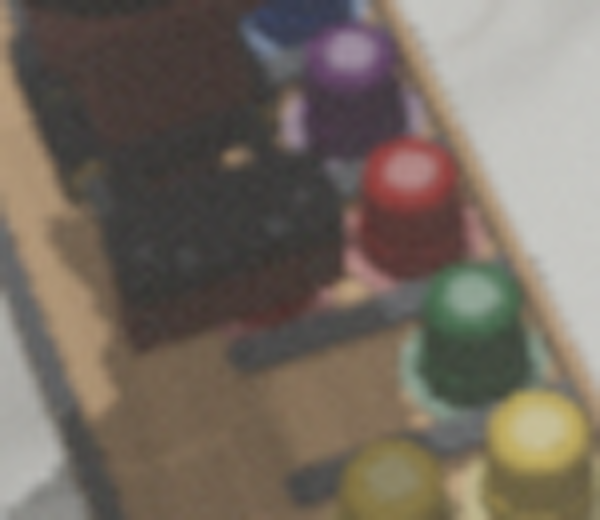

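```bash
python3 -m crank '[{"travel":[-0.05,0,0],"turn":0},{"travel":[-0.04,0,0],"turn":0},{"travel":[0,0,0],"turn":0}]' -1
python3 - <<'E'
from m import *
o=ctrl.get_obs();print(tray(o["ee_pos"]),o["ee_pos"][2],o["ft_force"])
im=imaging.get_image("scene");cv2.imwrite("pics/s12.png",cv2.resize(im[200:265,215:290],None,fx=8,fy=8,interpolation=cv2.INTER_CUBIC))
E
```

```text
t: 12.35
ee_pos: [495.5, -46.2, 44.1]
orientation: [0.2, 3.099, 0.02]
ft_force: [0.1, -0.3, -0.7]
width: 0.5
[-26.54319701 -26.62597312] 44.12806719530608 [ 0.1092501  -0.28788861 -0.66678821]
```

View pics/s12.png

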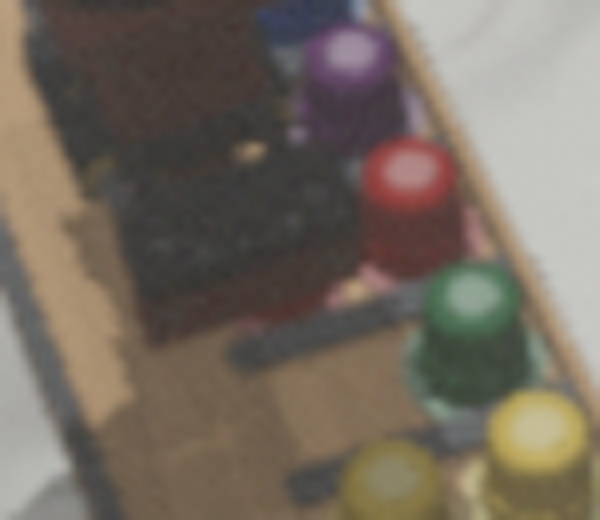

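```bash
python3 -m crank '[{"travel":[-0.03,0,0],"turn":0},{"travel":[0,0,0],"turn":0}]' -1;python3 -m crank '[{"travel":[-0.03,0,0],"turn":0}]' -1;
```

```text
t: 12.6
ee_pos: [496.5, -46.3, 44.1]
orientation: [0.2, 3.1, 0.021]
ft_force: [-0.7, 1.1, 0.2]
width: 0.3
t: 12.7
ee_pos: [497.1, -46.4, 44.0]
orientation: [0.2, 3.102, 0.021]
ft_force: [-5.0, 0.5, 1.9]
width: 0.2
```

```bash
python3 -m crank '[{"travel":[0,0,0],"turn":0}]' -1; python3 -m crank '[{"travel":[0.1,0,0],"turn":0},{"travel":[0.4,0,0],"turn":0},{"travel":[0.6,0,-0.4],"turn":0},{"travel":[0.7,0,-0.8],"turn":0},{"travel":[0.7,0.5,-0.8],"turn":0},{"travel":[0.2,0.5,0],"turn":0},{"travel":[0,0,0],"turn":0}]' -1
python3 - <<'E'
from m import *
im=imaging.get_image("top");cv2.imwrite("pics/t13.png",cv2.resize(im[190:295,180:355],None,fx=4.5,fy=4.5,interpolation=cv2.INTER_CUBIC))
im=imaging.get_image("scene");cv2.imwrite("pics/s13.png",im);cv2.imwrite("pics/s13z.png",cv2.resize(im[200:265,215:290],None,fx=8,fy=8,interpolation=cv2.INTER_CUBIC))
E
```

```text
t: 12.8
ee_pos: [496.8, -46.4, 43.9]
orientation: [0.2, 3.103, 0.021]
ft_force: [-0.4, 0.0, 1.0]
width: 0.7
t: 13.5
ee_pos: [369.7, 15.6, 134.6]
orientation: [0.204, 3.095, 0.021]
ft_force: [0.0, 0.2, 0.0]
width: 0.9
```

View pics/t13.png

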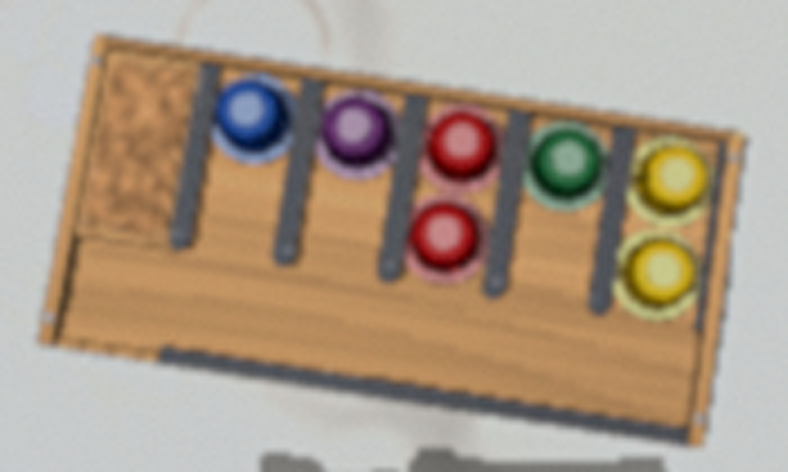

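View pics/s13z.png

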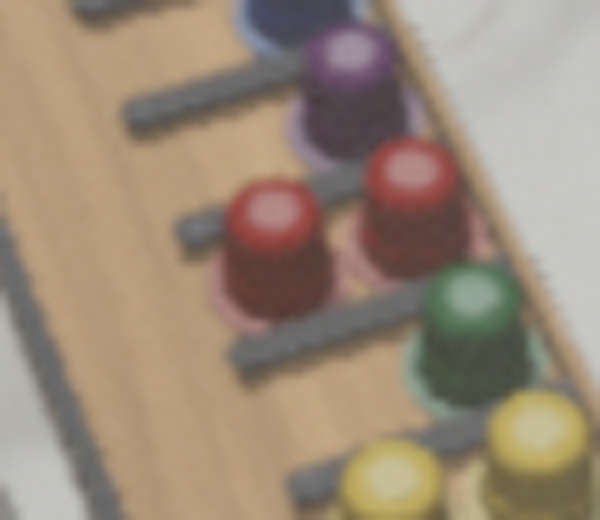

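```bash
python3 - <<'E'
from m import *
def cc(f):
    h=cv2.cvtColor(cv2.imread(f),cv2.COLOR_BGR2HSV);o=[]
    for nm,m in (("red",((h[...,0]<8)|(h[...,0]>172))),("yel",(h[...,0]>22)&(h[...,0]<34))):
        m=m&(h[...,1]>150);n,l,s,c=cv2.connectedComponentsWithStats(m.astype('uint8'))
        o+=[(nm,tray(back(T,z(c[i]),38)).round(1),s[i,4]) for i in range(1,n) if s[i,4]>500]
    print(*o)
cc("pics/t6.png");cc("pics/t13.png")
a=cv2.imread("pics/top0.png");b=imaging.get_image("top");cv2.imwrite("pics/t14.png",b)
print(cv2.absdiff(a,b)[100:200,130:460].max(), [np.argwhere(cv2.absdiff(a,b).max(2)>60).min(0)])
E
```

```text
('red', array([ 46.3, -27.2]), np.int32(2464)) ('red', array([-51.4, -21.7]), np.int32(2383)) ('yel', array([  47.1, -130.6]), np.int32(2783)) ('yel', array([   1.5, -130.5]), np.int32(2672))
('red', array([ 47. , -27.3]), np.int32(2471)) ('red', array([  2.5, -26.1]), np.int32(2458)) ('yel', array([  47.1, -130.7]), np.int32(2788)) ('yel', array([   1.5, -130.6]), np.int32(2695))
13 [array([235,  96])]
```

View pics/t14.png

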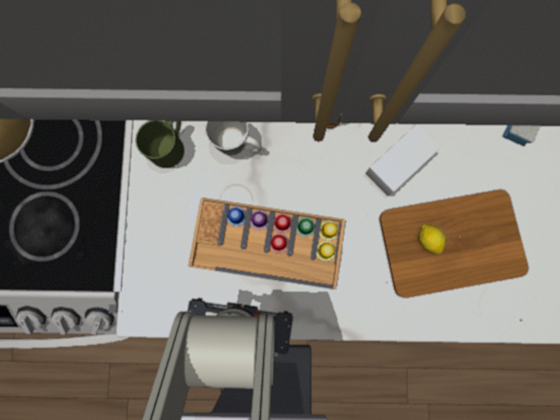

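Spacing matches the touching yellow pair and everything else is unmoved, so I'm handing in.

```bash
python3 - <<'E'
from workcell import workorder
print(workorder.close_job())
E
```

```text
the job is handed in; nothing more can be done
None
```

The loose red pod is in the third lane, resting against its red twin, and the job is handed in; the robot gives no verdict of its own.

**What I did:** With the gripper closed, I pushed the pod along the front rail past the first two gaps. It stopped about 6 mm short of the third gap's centre line, so I nudged it the rest of the way. I then turned the tool square to the lane and pushed the pod in until the wrist force reached about 5 N against the twin. I finished by backing off about 13 cm and raising the tool.

**Last checks, from the top camera:**
- **Pod position:** it sits at about tray x = +2.5, y = -26 mm; the lane centre is -26.5 mm.
- **Touching the twin:** the two red centres are about 44.5 mm apart as measured. The touching yellow pair measures 45.6 mm the same way, so I take the red pods to be touching within measurement error.
- **Twin:** it measures x = +47 mm, up from 46.3 mm before the push, so it is still at the back wall.
- **Other objects:** the yellow pods measured the same as before. The strip of the picture with the mugs and most of the carton shows no change from the start. The blue, purple and green pods look unmoved by eye.

The pod stands upright in the scene camera view. The cameras disagreed by a few millimetres on where the tray sits, so I aligned the pod to the lanes by comparing them within the same top picture.

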